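Slide the bolt gauge back into its holder at the parts counter

TASK

The blue bolt gauge has been left lying on the parts counter: slide it back into its tan holder, small-hole end first and flat under both rails, until it is fully home against the back stop. Leave the bin, the bolt, the carton and the can where they are.

Things in the scene. Friction and masses are not known exactly. Their poses are not given: they have to be found in the camera images.
- gauge: Bolt-size gauge: flat blue aluminium plate with round through-holes, 150 long (x) x 90 wide (y) x 10 thick, about 0.3 kg, loose and flat on the counter. Origin: centre of its underside. +x points to the nose (end with the smallest hole, goes in first); the tail (-x end) has a white band. Too wide to grip across; it slides when pushed on an edge and stays where it is left.
- gauge_nose (a point): Middle of the lower edge of the gauge's nose end (75 mm along +x from the gauge's origin).
- gauge_tail (a point): Middle of the lower edge of the gauge's tail end (75 mm along -x from the gauge's origin), the edge to push on at the end.
- holder: Gauge holder, tan sheet steel fixed to the counter: two parallel rails 94 apart inside, the sheet between them flush with the counter. Origin: middle of the mouth at counter level; +x points inwards to the back stop, z up. Walls 3 thick, 16.5 high, from x = 0 to 120; lips reach 14 inwards over the gauge's long edges, underside 14 above the counter, so the gauge can enter only through the mouth.
- holder_flare (a point): Middle of the line between the outer ends of the two wings at the holder's mouth, counter level (x = -31 mm in the holder's frame). Each wing is a plate 36 long, as high as the rail wall, flaring outwards by 30 degrees from the wall's end; here they are 130 apart inside. Outside each rail wall is a flat foot 16 wide and 2.5 high with screw heads 4.7 high.
- holder_stop (a point): Middle of the face of the back stop (a wall 22 high) at counter level, x = 120 mm in the holder's frame: the gauge's nose must meet it. Fully home, the gauge's tail stands 30 outside the line where the rails begin.
- parts_bin: Bystander: open tan steel parts bin with steel stock in it, 180 x 110 x 70 high, loose. Origin: centre of its underside.
- bolt: Bystander: steel hexagon bolt with a nut on it, 70 long, 28 across, lying loose on the counter. Origin: at counter level, near the middle of its length.
- carton: Bystander: small white and orange carton, 62 x 92 x 70 high, loose. Origin: centre of its underside.
- spray_can: Bystander: spray can with a yellow label, 52 across, 150 high, standing loose. Origin: centre of its underside.
Mind the look-alikes: they are no part of the job. Several things look just like the holder: the one meant starts farthest to the robot's right.

How it is judged:
By the outcome, as a careful person would: the job done as asked, in the order asked, and still so for the second after the job is handed in, with the robot touching nothing.
It also fails if it takes over 72 s, if anything falls off the work surface, if the arm or the gripper's body presses on something with over 40 N, if the wrist force passes 120 N, or if a joint passes its speed limit or range.

ROBOT

A 6-joint arm with a two-finger parallel gripper is mounted at the origin on the work surface. World frame = base frame: x ahead of the robot, y to its left, z up, the work surface at z = 0. Lengths are in m, angles in rad, forces in N, time in s.
With the tool pointing down it reaches from about 0.3 to 0.85 m from the base axis. Payload 5.4 kg.
Tool frame: the origin (TCP) lies at the very end of the fingers, on their centre line; the grasp point (between the pads) lies 19 mm behind it (bot.grip_point_offset is the distance from the TCP to the grasp point, in m); z points along the fingers, y is the line along which they close (so a half turn about z gives the same grasp; the last joint's range is limited). The gripper opens to 85 mm and grips with 20 to 120 N. Pads are 22 mm wide; open, the fingers measure 114 mm over their backs; the gripper's body (76 mm by 85 mm) begins 54 mm behind the grasp point. The pads swing forward as they close: fully open they stand 13 mm farther back than shut.
Start: joints at [-0.21, 0.158, 1.597, -0, 1.386, -0.21], TCP at [0.575, -0, 0.231] pointing down, gripper open.
Joint ranges: [-2.91, 2.91], [-0.94, 2.29], [0.18, 2.7], [-1.29, 4.43], [0.17, 2.64], [-3, 3]. Speed limits (rad/s): [2.57, 2.57, 3.14, 3.14, 3.14, 3.14].

INTERFACE

Orientations are given as a 3x3 rotation matrix whose columns are the frame's x, y, z axes.
In Python, from bench import bot gives the robot as it stands.
- The arm moves only by the tool carry_out, never from a script. Its argument "series" is a list of rows, each an object of numbers: "ax", "ay", "az": the turn, a rotation vector about the world's x, y, z in degrees; "x", "y", "z": the shift along the world's x, y, z in m; "hand": the finger opening in m, from 0 to 0.0854. A call has 1 to 10 rows; each row shifts and turns the commanded pose from where the row before left it; what a row does not reach is not made up. A row lasts 1/8 s, in which the tool goes at most 62.5 mm and 10.7 degrees, less where a joint would pass 70% of its speed; a pose out of reach is approached as far as the arm can. A call is refused whole if a number of a shift passes 0.0625 or a number of a turn 10.7, either way. A call with a gripper value outside its range is refused whole. The fingers move at their own pace and stop on an object; the grip force is fixed at half the most. Time passes only in rows, so rows that do not move let the fingers close. It gives the time, the measured TCP pose, the force, the opening and the grip force at its end, in the units of the state.
- bot.read_state(): the state, without advancing time (a new reading comes with each control period).
- bot.camera(name): name is "scene" or "side" or "wrist"; returns a dict with "image" (384x512x3 uint8, blue, green, red), "z_map" (384x512 float32, m along the optical axis (not along the pixel's ray), 0 where there is no reading), "intrinsics" (3x3 intrinsics, pixels), "rvec" (rotation vector, rad) and "tvec" (3), from world to camera coordinates, as OpenCV has them. Camera axes: x right, y down, z forward; pixel columns grow to the right and rows downward; lengths in m; the calibration is good to about 2 mm. A picture is of the moment at which its call begins.
- bot.sign_off(): hands the job in; it is judged then, once.
Trained networks look in a picture, given as the dict that the camera call returned (one of the last four; its "shot" number tells which), for a name from the list of things; names that differ only in an ending like _2 or _b are one class to them, and where a whole thing is asked for, a point or a joint stands for the part that bears it (a point fixed in the world has none). Each returns a list of dicts, best first, with "confidence" (0 to 1); they miss things now and then, are a little off and sometimes report something else, mostly with a low value. They report only what shows in the picture. A call takes as long as a camera call. They do not tell look-alikes from the thing itself.
- bot.spot_in(picture, name): "xy" ([column, row] in pixels, amid what is visible of it).
- bot.masks_of(picture, name): "pixels" (384x512 bool, what is visible of it) and "xy" ([column, row] in pixels, amid what is visible of it).
The state is a dict: "t": time; "q": joint angles; "qvel": joint speeds; "joint_efforts": joint torques, N m; "tool_pos": TCP position; "ee_rot": TCP orientation; "wrist_force": force on the tool from outside, world axes, zero at the start; "moment": the same for the moment, N m; "width": opening from 0.0 (shut) to 1.0 (fully open); "grip_force": force on a finger pad.
Only numpy, scipy, OpenCV 4.12 (cv2) and the standard library are available. Lean on these libraries where they do the work, as an engineer would, in place of code of your own. Each camera call takes 0.05 s, during which the arm holds its last target. There are 200 camera calls.

## Working session

There is one attempt and no reset: what is moved stays moved. The work goes in short steps, Python scripts to look and compute and a tool call to move; the robot and the scene stay as the last step left them, time stands still between calls to the robot, and variables do not carry over. Pictures are saved under pics/ and viewed, at most 10 in all, crops included, and the job is handed in when it is done.

Besides the shell and the picture viewer there is one more tool, called by a JSON object that holds its "op" and its "data". carry_out: Moves the arm, as the interface text tells. Its arguments: {"type":"object","properties":{"series":{"type":"array","items":{"type":"object","properties":{"ax":{"type":"number"},"ay":{"type":"number"},"az":{"type":"number"},"x":{"type":"number"},"y":{"type":"number"},"z":{"type":"number"},"hand":{"type":"number"}}}}},"required":["series"]}

```bash
mkdir -p pics; cat > h.py <<'E'
import numpy as np, cv2
from bench import bot
def deproj(p,uv,plane=None):
    """pixels Nx2 -> world, by z_map, or by intersecting world plane z=plane"""
    uv=np.atleast_2d(uv).astype(float); K=p['intrinsics']; R=cv2.Rodrigues(np.array(p['rvec'],float))[0]; t=np.array(p['tvec'],float).ravel()
    ray=np.c_[uv,np.ones(len(uv))]@np.linalg.inv(K).T
    c=-R.T@t; d=ray@R
    if plane is None:
        s=p['z_map'][uv[:,1].round().astype(int),uv[:,0].round().astype(int)]
    else: s=(plane-c[2])/d[:,2]
    return c+d*s[:,None]
def proj(p,X): return cv2.projectPoints(np.atleast_2d(X).astype(float),np.array(p['rvec'],float),np.array(p['tvec'],float),p['intrinsics'],None)[0].reshape(-1,2)
E
python3 - <<'E'
from h import *
np.set_printoptions(precision=3,suppress=True)
ims=[]
for n in ['scene','side']:
    p=bot.camera(n); im=p['image'].copy()
    for name in ['gauge','holder','parts_bin','bolt','carton','spray_can','holder_stop','holder_flare','gauge_nose','gauge_tail']:
        for d in bot.spot_in(p,name):
            if d['confidence']<.3: continue
            uv=d['xy']; print(n,name,round(d['confidence'],2),np.round(uv),deproj(p,uv)[0])
    cv2.imwrite(f'pics/{n}0.png',cv2.resize(im,(800,600)))
E
```

```text
scene gauge 0.62 [230. 184.] [ 0.543 -0.11   0.007]
scene holder 0.91 [301. 242.] [ 0.548  0.182 -0.002]
scene holder 0.8 [441. 235.] [ 0.253  0.445 -0.003]
scene parts_bin 0.6 [142. 142.] [ 0.626 -0.452  0.022]
scene bolt 0.69 [368. 214.] [ 0.333  0.257 -0.002]
scene carton 0.87 [222. 272.] [0.782 0.128 0.067]
scene carton 0.42 [231. 183.] [ 0.537 -0.109  0.007]
scene spray_can 0.7 [223. 271.] [0.78  0.126 0.065]
scene spray_can 0.68 [227. 181.] [ 0.543 -0.123  0.012]
scene spray_can 0.57 [356. 316.] [0.684 0.423 0.137]
scene holder_stop 0.76 [440. 234.] [ 0.254  0.44  -0.003]
scene holder_stop 0.58 [302. 239.] [ 0.536  0.177 -0.001]
scene holder_flare 0.94 [304. 239.] [ 0.533  0.181 -0.004]
scene holder_flare 0.55 [436. 235.] [ 0.264  0.434 -0.003]
scene gauge_nose 0.62 [229. 181.] [ 0.537 -0.12   0.009]
scene gauge_tail 0.67 [226. 182.] [ 0.546 -0.122  0.009]
side gauge 0.65 [262. 177.] [ 0.539 -0.115  0.011]
side holder 0.97 [223. 240.] [0.541 0.193 0.003]
side holder 0.79 [308. 350.] [0.255 0.436 0.001]
side parts_bin 0.76 [271. 125.] [ 0.594 -0.367  0.063]
side bolt 0.74 [292. 277.] [0.334 0.275 0.019]
side carton 0.98 [157. 194.] [0.75  0.153 0.071]
side spray_can 0.56 [127. 266.] [0.644 0.442 0.106]
side spray_can 0.41 [161. 195.] [0.745 0.141 0.062]
side holder_stop 0.64 [312. 351.] [0.247 0.434 0.001]
side holder_flare 0.9 [311. 351.] [0.25  0.436 0.001]
side holder_flare 0.88 [226. 238.] [0.538 0.183 0.   ]
side gauge_nose 0.67 [265. 182.] [ 0.52  -0.086  0.015]
side gauge_tail 0.92 [262. 179.] [ 0.537 -0.104  0.011]
```

View pics/scene0.png

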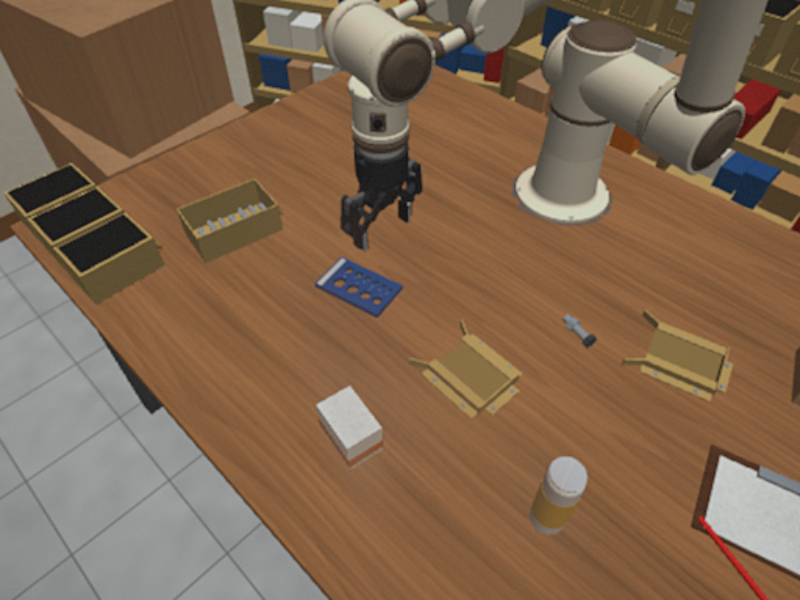

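View pics/side0.png

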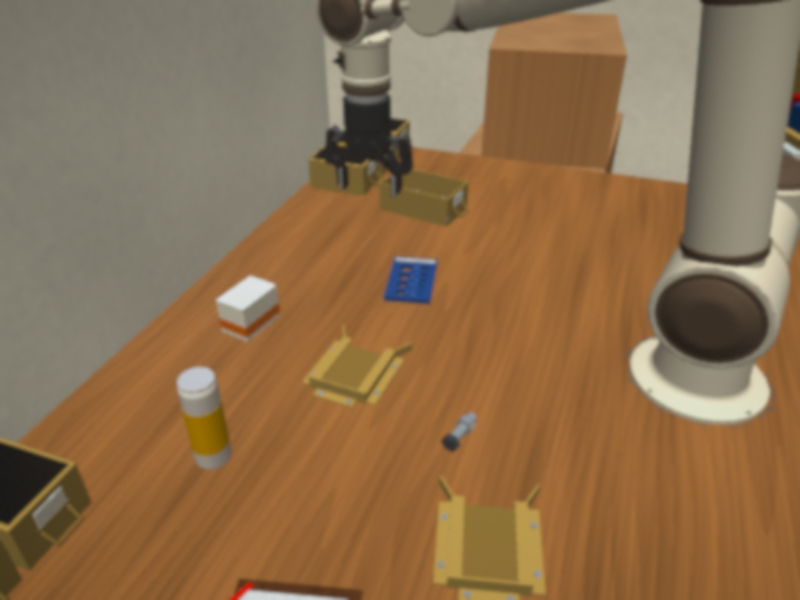

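Both views show two tan holders: A at about (470,372) and B at about (685,360) in the scene view. In world coordinates A is at y≈0.18 and B at y≈0.445, so A is farthest right and is the one meant. The gauge is at (360,285), with its white tail band at the far −y end. Next I'll use the wrist camera for a close check.

```bash
python3 - <<'E'
from h import *
np.set_printoptions(precision=3,suppress=True)
p=bot.camera('wrist'); cv2.imwrite('pics/wrist0.png',cv2.resize(p['image'],(800,600)))
R=cv2.Rodrigues(np.array(p['rvec'],float))[0]; print(-R.T@np.ravel(p['tvec']),R)
print(deproj(p,[[0,0],[511,0],[511,383],[0,383]],0))
s=bot.read_state(); print(s['ee_rot'],s['t'])
E
```

```text
[0.574 0.075 0.375] [[ 1.    -0.    -0.001]
 [ 0.    -0.954  0.301]
 [-0.001 -0.301 -0.954]]
[[ 0.268  0.2    0.   ]
 [ 0.887  0.2    0.   ]
 [ 1.072 -0.43   0.   ]
 [ 0.087 -0.431  0.   ]]
[[ 0.  1.  0.]
 [ 1. -0.  0.]
 [ 0.  0. -1.]] 1.15
```

View pics/wrist0.png

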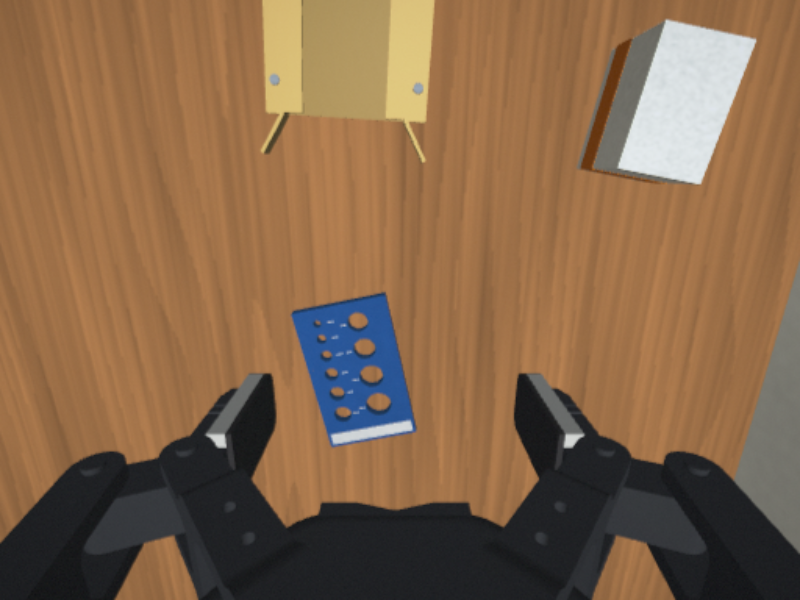

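The wrist view shows the gauge at about (353,370), with its nose pointing up towards the holder and turned by roughly 10°. The holder's mouth is at about (345,118), with wing tips at (265,152) and (424,160). I'll move towards the holder to see all of it.

{"op": "carry_out", "data": {"series": [{"x": -0.02,"y": 0.05,"z": 0.03},{"x": -0.02,"y": 0.05,"z": 0.03},{"hand": 0.045},{},{}]}}

```text
schema error: expected keys ax, ay, az, x, y, z, hand
```

```bash
python3 - <<'E'
from h import *
np.set_printoptions(precision=4,suppress=True)
p=bot.camera('wrist'); im=p['image']; np.savez('w1.npz',**{k:p[k] for k in('image','z_map','intrinsics','rvec','tvec')})
print(deproj(p,[[0,0],[511,0],[511,383],[0,383]],0)[:,:2])
for d in bot.masks_of(p,'holder')+bot.masks_of(p,'gauge'):
    m=d['pixels']; print(d['confidence'],d['xy'],m.sum())
    v,u=np.nonzero(m); print(u.min(),u.max(),v.min(),v.max())
# gauge: blue
hsv=cv2.cvtColor(im,cv2.COLOR_BGR2HSV)
m=cv2.inRange(hsv,(100,120,40),(130,255,255)); n,l,st,c=cv2.connectedComponentsWithStats(m); i=1+st[1:,4].argmax()
cn=cv2.findContours((l==i).astype(np.uint8),cv2.RETR_EXTERNAL,cv2.CHAIN_APPROX_NONE)[0][0].reshape(-1,2)
w=deproj(p,cn,0.01)[:,:2]*1000; r=cv2.minAreaRect(w.astype(np.float32)); print(r,cv2.boxPoints(r))
cv2.imwrite('pics/w1.png',cv2.resize(im,(800,600)))
# rectified top view at lip height, 0.5 mm/px, centred on holder
X0,Y0,S=.44,.08,.0004
def warp(z,nx=550,ny=550):
    g=np.array([[X0,Y0],[X0+nx*S,Y0],[X0+nx*S,Y0+ny*S],[X0,Y0+ny*S]]); q=proj(p,np.c_[g,np.full(4,z)]).astype(np.float32)
    H=cv2.getPerspectiveTransform(q,np.float32([[0,ny],[nx,ny],[nx,0],[0,0]])); return cv2.warpPerspective(im,H,(nx,ny),flags=cv2.INTER_CUBIC)
cv2.imwrite('pics/rect.png',warp(.0165))
E
```

```text
[[ 0.2684  0.1998]
 [ 0.887   0.1996]
 [ 1.0722 -0.4305]
 [ 0.0869 -0.4312]]
0.71 [224.4, 33.9] 8127
167 277 0 101
0.74 [225.6, 237.4] 4738
187 265 189 285
0.23 [222.1, 35.1] 8467
167 278 0 102
((536.1746826171875, -117.19930267333984), (89.7009048461914, 151.50592041015625), 11.904692649841309) [[ 476.6622  -52.3276]
 [ 507.9155 -200.5749]
 [ 595.6871 -182.071 ]
 [ 564.4338  -33.8237]]
```

View pics/rect.png

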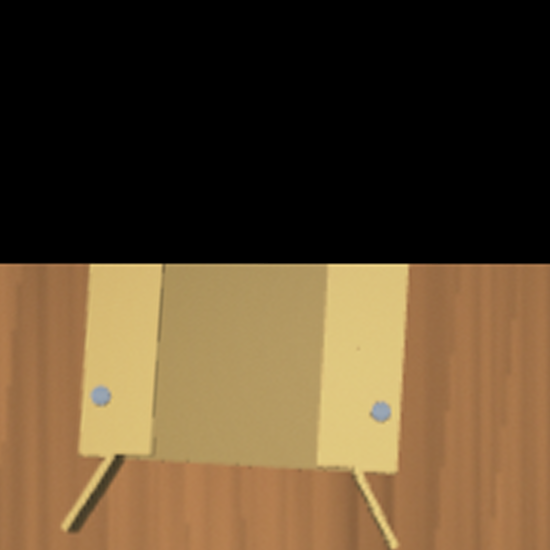

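The rectified crop confirms a rail-and-wing holder, lying at roughly 87°, but the far end is cut off. Each row needs all seven keys, so I'll send the move again in full.

{"op": "carry_out", "data": {"series": [{"x": -0.02,"y": 0.05,"z": 0.03,"ax": 0,"ay": 0,"az": 0,"hand": 0.05},{"x": -0.02,"y": 0.05,"z": 0.03,"ax": 0,"ay": 0,"az": 0,"hand": 0.05},{"x": 0,"y": 0,"z": 0,"ax": 0,"ay": 0,"az": 0,"hand": 0.05},{"x": 0,"y": 0,"z": 0,"ax": 0,"ay": 0,"az": 0,"hand": 0.05}]}}

```text
t: 1.8
tool_pos: [0.535, 0.0997, 0.2909]
ee_rot: [[-0.0, 1.0, -0.0], [1.0, 0.0, -0.001], [-0.001, -0.0, -1.0]]
wrist_force: [0.5, -0.8, 0.3]
width: 0.59
grip_force: 0.0
```

```bash
cat > meas.py <<'E'
from h import *
np.set_printoptions(precision=4,suppress=True)
def gauge(p):
    hsv=cv2.cvtColor(p['image'],cv2.COLOR_BGR2HSV)
    m=cv2.inRange(hsv,(100,120,40),(130,255,255)); n,l,st,c=cv2.connectedComponentsWithStats(m); i=1+st[1:,4].argmax()
    cn=cv2.findContours((l==i).astype(np.uint8),cv2.RETR_EXTERNAL,cv2.CHAIN_APPROX_NONE)[0][0].reshape(-1,2)
    w=deproj(p,cn,0.01)[:,:2]*1000; r=cv2.minAreaRect(w.astype(np.float32)); return r,cv2.boxPoints(r)
def warp(p,z,X0=.44,Y0=.06,S=.0005,nx=500,ny=560):
    g=np.array([[X0,Y0],[X0+nx*S,Y0],[X0+nx*S,Y0+ny*S],[X0,Y0+ny*S]]); q=proj(p,np.c_[g,np.full(4,z)]).astype(np.float32)
    H=cv2.getPerspectiveTransform(q,np.float32([[0,ny],[nx,ny],[nx,0],[0,0]])); return cv2.warpPerspective(p['image'],H,(nx,ny),flags=cv2.INTER_CUBIC)
E
python3 - <<'E'
from meas import *
p=bot.camera('wrist'); print(*gauge(p)); 
a=warp(p,.0165)
cv2.imwrite('pics/rect2.png',a)
# lip inner edges: bright -> dark tan transition along rows
hsv=cv2.cvtColor(a,cv2.COLOR_BGR2HSV); tan=(hsv[...,0]>17)&(hsv[...,0]<32)&(hsv[...,1]>60)
for r in range(100,480,20):
    c=np.nonzero(tan[r])[0]; print(r,.06+(560-r)*.0005, .44+.0005*c[[0,-1]] if len(c) else '', a[r,250])
print(bot.read_state()['tool_pos'],bot.read_state()['t'],bot.read_state()['width'])
E
```

```text
((534.7186889648438, -110.96002197265625), (89.124267578125, 141.39276123046875), 12.035569190979004) [[ 476.3946  -51.1097]
 [ 505.8776 -189.3944]
 [ 593.0428 -170.8103]
 [ 563.5598  -32.5256]]
100 0.29000000000000004  [ 71 112 158]
120 0.28  [ 73 113 160]
140 0.27  [ 73 114 162]
160 0.26  [ 73 114 163]
180 0.25 [0.507 0.575] [118 187 218]
200 0.24 [0.49   0.5745] [157 160 159]
220 0.23 [0.476 0.603] [100 157 185]
240 0.22 [0.4755 0.6035] [ 98 155 182]
260 0.21 [0.475 0.603] [ 98 155 182]
280 0.2 [0.474 0.602] [ 98 155 181]
300 0.19 [0.4735 0.6015] [ 97 154 181]
320 0.18 [0.473 0.601] [ 98 154 181]
340 0.16999999999999998 [0.4725 0.6005] [ 95 152 180]
360 0.16 [0.4715 0.5995] [ 95 152 180]
380 0.15 [0.4715 0.5995] [ 94 150 178]
400 0.14 [0.4705 0.599 ] [ 92 150 177]
420 0.13 [0.47  0.598] [ 93 150 176]
440 0.12 [0.4825 0.598 ] [ 88 144 170]
460 0.11 [0.4775 0.585 ] [ 79 125 177]
[0.5348 0.0992 0.2903] 1.85 0.5893010484954685
```

View pics/rect2.png

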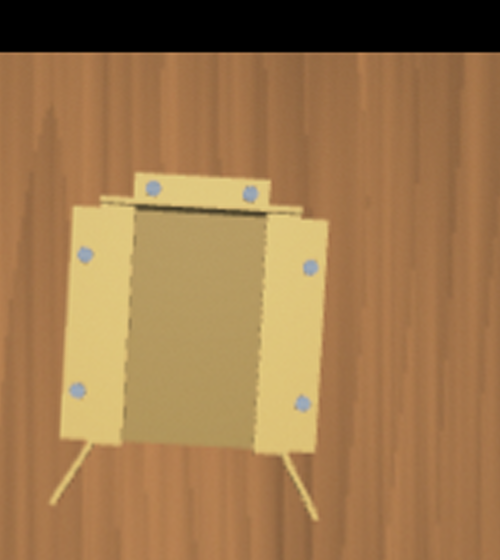

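The holder's mouth centre is at about (0.534, 0.1165) with its axis at 86.6°. The gauge centre is at (0.536, −0.117) with its nose at 102°. I'll push the tail edge with two spread fingertips. The gauge centre follows a right-hand arc of R≈0.45 m over about 118 mm onto the holder's axis, then goes straight in.

{"op": "carry_out", "data": {"series": [{"x": 0.003,"y": -0.045,"z": -0.03,"ax": 0,"ay": 0,"az": 1.7,"hand": 0.05},{"x": 0.003,"y": -0.045,"z": -0.03,"ax": 0,"ay": 0,"az": 1.7,"hand": 0.05},{"x": 0.003,"y": -0.045,"z": -0.03,"ax": 0,"ay": 0,"az": 1.7,"hand": 0.05},{"x": 0.003,"y": -0.045,"z": -0.03,"ax": 0,"ay": 0,"az": 1.7,"hand": 0.05},{"x": 0.003,"y": -0.045,"z": -0.03,"ax": 0,"ay": 0,"az": 1.7,"hand": 0.05},{"x": 0.003,"y": -0.045,"z": -0.03,"ax": 0,"ay": 0,"az": 1.7,"hand": 0.05},{"x": 0.004,"y": -0.045,"z": -0.03,"ax": 0,"ay": 0,"az": 1.8,"hand": 0.05},{"x": 0,"y": 0,"z": 0,"ax": 0,"ay": 0,"az": 0,"hand": 0.05},{"x": 0,"y": 0,"z": 0,"ax": 0,"ay": 0,"az": 0,"hand": 0.05}]}}

```text
t: 2.98
tool_pos: [0.5563, -0.2153, 0.0806]
ee_rot: [[-0.206, 0.979, -0.001], [0.979, 0.206, 0.001], [0.001, -0.001, -1.0]]
wrist_force: [1.5, 0.0, 0.1]
width: 0.589
grip_force: 0.0
```

```bash
python3 - <<'E'
from meas import *
p=bot.camera('wrist'); cv2.imwrite('pics/w2.png',p['image'])
print(*gauge(p)); s=bot.read_state(); print(s['tool_pos'],s['ee_rot'],s['t'])
E
```

```text
((539.234130859375, -130.78372192382812), (89.93538665771484, 121.23507690429688), 11.911653518676758) [[ 482.7231  -80.7529]
 [ 507.7464 -199.3775]
 [ 595.7452 -180.8145]
 [ 570.7219  -62.19  ]]
[ 0.5569 -0.2149  0.0814] [[-0.2074  0.9783  0.    ]
 [ 0.9783  0.2074  0.0003]
 [ 0.0003  0.0001 -1.    ]] 3.025
```

View pics/w2.png

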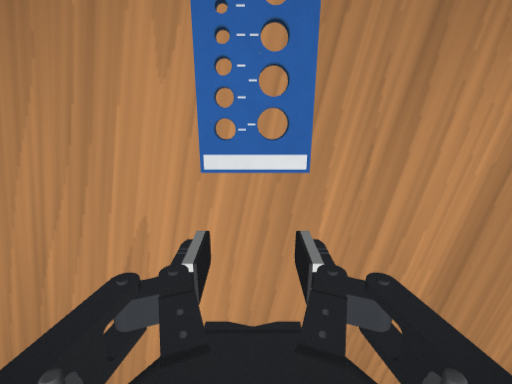

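The view shows the tail band centred and square between the fingers, at (255,163). Next I'll descend and make contact.

{"op": "carry_out", "data": {"series": [{"x": 0,"y": 0,"z": -0.03,"ax": 0,"ay": 0,"az": 0,"hand": 0.05},{"x": 0,"y": 0,"z": -0.03,"ax": 0,"ay": 0,"az": 0,"hand": 0.05},{"x": 0,"y": 0,"z": -0.018,"ax": 0,"ay": 0,"az": 0,"hand": 0.05},{"x": 0,"y": 0,"z": 0,"ax": 0,"ay": 0,"az": 0,"hand": 0.05},{"x": -0.0016,"y": 0.0075,"z": 0,"ax": 0,"ay": 0,"az": 0,"hand": 0.05},{"x": -0.0016,"y": 0.0075,"z": 0,"ax": 0,"ay": 0,"az": 0,"hand": 0.05},{"x": 0,"y": 0,"z": 0,"ax": 0,"ay": 0,"az": 0,"hand": 0.05}]}}

```text
t: 3.9
tool_pos: [0.5544, -0.1997, 0.0043]
ee_rot: [[-0.209, 0.978, 0.001], [0.978, 0.209, -0.001], [-0.001, 0.001, -1.0]]
wrist_force: [0.3, -0.6, 0.2]
width: 0.584
grip_force: 0.0
```

```bash
python3 - <<'E'
from meas import *
def tail(p):
    hsv=cv2.cvtColor(p['image'],cv2.COLOR_BGR2HSV)
    m=cv2.inRange(hsv,(0,0,170),(180,60,255)); n,l,st,c=cv2.connectedComponentsWithStats(m); i=1+st[1:,4].argmax()
    cn=cv2.findContours((l==i).astype(np.uint8),cv2.RETR_EXTERNAL,cv2.CHAIN_APPROX_NONE)[0][0].reshape(-1,2)
    r=cv2.minAreaRect((deproj(p,cn,.01)[:,:2]*1000).astype(np.float32)); return r
p=bot.camera('wrist'); cv2.imwrite('pics/w3.png',p['image']); print(tail(p),gauge(p)[0])
p=bot.camera('scene'); print(gauge(p)[0])
s=bot.read_state(); print(s['tool_pos'],s['wrist_force'])
# arc steps
c=lambda th:np.array([np.cos(th),np.sin(th)]); th=np.deg2rad(np.linspace(102,86.5,11)); R=.446
C=np.array([.5362,-.1172])-R*c(th[0]+np.pi/2)
T=np.array([C+R*c(t+np.pi/2)-.086*c(t) for t in th]); print(T,np.diff(T,axis=0)); print(C+R*c(th[-1]+np.pi/2))
E
```

```text
((550.2055053710938, -182.26220703125), (84.62446594238281, 12.156699180603027), 12.027909278869629) ((540.34033203125, -135.82763671875), (90.30768585205078, 111.97333526611328), 11.911169052124023)
((-332.2393493652344, 282.94952392578125), (195.16761779785156, 112.33016967773438), 3.8949687480926514)
[ 0.5541 -0.2     0.0038] [-0.0826 -0.9021 -0.137 ]
[[ 0.5541 -0.2013]
 [ 0.5494 -0.1899]
 [ 0.5451 -0.1784]
 [ 0.5411 -0.1668]
 [ 0.5374 -0.1551]
 [ 0.5341 -0.1433]
 [ 0.531  -0.1314]
 [ 0.5283 -0.1194]
 [ 0.5259 -0.1074]
 [ 0.5238 -0.0952]
 [ 0.522  -0.0831]] [[-0.0046  0.0114]
 [-0.0043  0.0115]
 [-0.004   0.0116]
 [-0.0037  0.0117]
 [-0.0034  0.0118]
 [-0.0031  0.0119]
 [-0.0027  0.012 ]
 [-0.0024  0.012 ]
 [-0.0021  0.0121]
 [-0.0018  0.0122]]
[0.5273 0.0028]
```

View pics/w3.png

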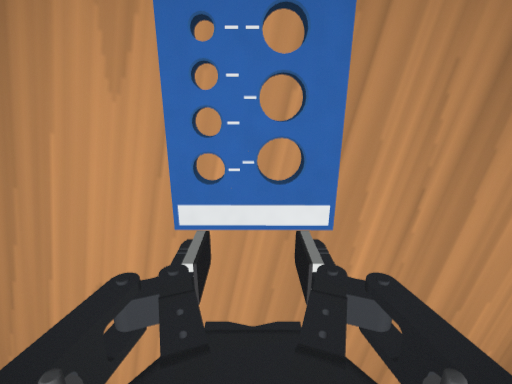

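The tips are about to touch the tail edge, which is at row 230, and they are centred on it. Starting the first half of the arc.

{"op": "carry_out", "data": {"series": [{"x": -0.0046,"y": 0.0114,"z": 0,"ax": 0,"ay": 0,"az": -1.55,"hand": 0.05},{"x": -0.0043,"y": 0.0115,"z": 0,"ax": 0,"ay": 0,"az": -1.55,"hand": 0.05},{"x": -0.004,"y": 0.0116,"z": 0,"ax": 0,"ay": 0,"az": -1.55,"hand": 0.05},{"x": -0.0037,"y": 0.0117,"z": 0,"ax": 0,"ay": 0,"az": -1.55,"hand": 0.05},{"x": -0.0034,"y": 0.0118,"z": 0,"ax": 0,"ay": 0,"az": -1.55,"hand": 0.05},{"x": 0,"y": 0,"z": 0,"ax": 0,"ay": 0,"az": 0,"hand": 0.05}]}}

```text
t: 4.75
tool_pos: [0.5337, -0.1418, 0.0034]
ee_rot: [[-0.075, 0.997, -0.0], [0.997, 0.075, 0.0], [0.0, 0.0, -1.0]]
wrist_force: [-0.2, -0.4, 0.4]
width: 0.584
grip_force: 0.0
```

```bash
cat >> meas.py <<'E'
def tail(p):
    """tail-band centre (mm) and gauge heading (deg), from the wrist camera"""
    hsv=cv2.cvtColor(p['image'],cv2.COLOR_BGR2HSV)
    m=cv2.inRange(hsv,(0,0,170),(180,60,255)); n,l,st,c=cv2.connectedComponentsWithStats(m); i=1+st[1:,4].argmax()
    cn=cv2.findContours((l==i).astype(np.uint8),cv2.RETR_EXTERNAL,cv2.CHAIN_APPROX_NONE)[0][0].reshape(-1,2)
    r=cv2.minAreaRect((deproj(p,cn,.01)[:,:2]*1000).astype(np.float32)); a=r[2]
    if a>45: a-=90
    h=np.deg2rad(90+a); d=np.array([np.cos(h),np.sin(h)]); c=np.array(r[0])+66.5*d
    M=np.array([534,116.5]); D=np.array([.059,.998]); e=c-M
    print('band',r[0],r[1],'heading',90+a,'centre',c,'along',e@D,'left-offset',e@[-D[1],D[0]])
    s=bot.read_state(); print(s['t'],s['tool_pos'],s['wrist_force'],'tool heading',np.rad2deg(np.arctan2(s['ee_rot'][1][0],s['ee_rot'][0][0])))
E
python3 - <<'E'
from meas import *
p=bot.camera('wrist'); tail(p); print(gauge(p)[0])
E
```

```text
band (532.6821899414062, -123.05070495605469) (84.63568878173828, 12.046768188476562) heading 94.30087518692017 centre [527.6951 -56.738 ] along -173.2634833972715 left-offset -3.9287417185745857
4.8 [ 0.5338 -0.142   0.0034] [-0.4833 -0.5937 -0.3147] tool heading 94.2879374893691
((529.29345703125, -76.36896514892578), (90.36810302734375, 110.97435760498047), 4.07318639755249)
```

The gauge is tracking as planned, so I'll do the second half of the arc.

{"op": "carry_out", "data": {"series": [{"x": -0.0031,"y": 0.0119,"z": 0,"ax": 0,"ay": 0,"az": -1.55,"hand": 0.05},{"x": -0.0027,"y": 0.012,"z": 0,"ax": 0,"ay": 0,"az": -1.55,"hand": 0.05},{"x": -0.0024,"y": 0.012,"z": 0,"ax": 0,"ay": 0,"az": -1.55,"hand": 0.05},{"x": -0.0021,"y": 0.0121,"z": 0,"ax": 0,"ay": 0,"az": -1.55,"hand": 0.05},{"x": -0.0018,"y": 0.0122,"z": 0,"ax": 0,"ay": 0,"az": -1.55,"hand": 0.05},{"x": 0,"y": 0,"z": 0,"ax": 0,"ay": 0,"az": 0,"hand": 0.05}]}}

```text
t: 5.55
tool_pos: [0.5216, -0.0817, 0.0032]
ee_rot: [[0.06, 0.998, -0.0], [0.998, -0.06, 0.0], [0.0, -0.0, -1.0]]
wrist_force: [0.3, -0.5, 0.9]
width: 0.585
grip_force: 0.0
```

```bash
python3 - <<'E'
from meas import *
p=bot.camera('wrist'); tail(p); print(gauge(p)[0]); cv2.imwrite('pics/w4.png',p['image'])
E
```

```text
band (523.4497680664062, -63.072059631347656) (12.029451370239258, 84.62432098388672) heading 86.57183074951172 centre [527.4263   3.3089] along -113.35252554867654 left-offset -0.11769822404651081
5.6 [ 0.5218 -0.082   0.0033] [ 0.5427 -0.7225 -0.3773] tool heading 86.55067728312171
((526.43701171875, -16.426971435546875), (110.91402435302734, 90.30052185058594), 86.27023315429688)
```

View pics/w4.png

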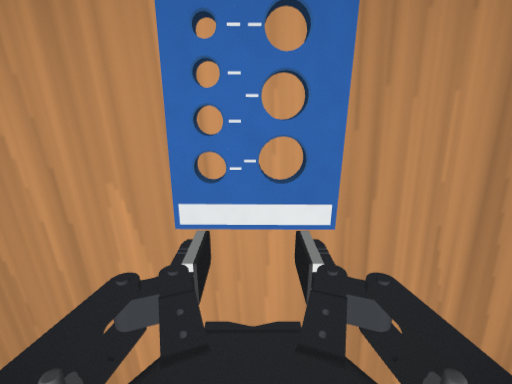

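The gauge is on the holder's axis, with heading 86.57° and offset −0.1 mm. Now a straight push into the mouth.

{"op": "carry_out", "data": {"series": [{"x": 0.0006,"y": 0.01,"z": 0,"ax": 0,"ay": 0,"az": 0,"hand": 0.05},{"x": 0.0006,"y": 0.01,"z": 0,"ax": 0,"ay": 0,"az": 0,"hand": 0.05},{"x": 0.0006,"y": 0.01,"z": 0,"ax": 0,"ay": 0,"az": 0,"hand": 0.05},{"x": 0.0006,"y": 0.01,"z": 0,"ax": 0,"ay": 0,"az": 0,"hand": 0.05},{"x": 0.0006,"y": 0.01,"z": 0,"ax": 0,"ay": 0,"az": 0,"hand": 0.05},{"x": 0.0006,"y": 0.01,"z": 0,"ax": 0,"ay": 0,"az": 0,"hand": 0.05},{"x": 0,"y": 0,"z": 0,"ax": 0,"ay": 0,"az": 0,"hand": 0.05}]}}

```text
t: 6.48
tool_pos: [0.525, -0.0206, 0.0031]
ee_rot: [[0.06, 0.998, -0.001], [0.998, -0.06, 0.001], [0.001, -0.001, -1.0]]
wrist_force: [-0.2, 0.1, -0.6]
width: 0.587
grip_force: 0.0
```

```bash
python3 - <<'E'
from meas import *
p=bot.camera('wrist'); tail(p); cv2.imwrite('pics/w5.png',p['image'])
E
```

```text
band (526.7958984375, -1.9651870727539062) (12.021247863769531, 84.63027954101562) heading 86.57247924804688 centre [530.7717  64.4159] along -52.17044445812048 left-offset 0.14892162839553383
6.525 [ 0.5251 -0.021   0.0032] [-0.2626 -0.3772  0.506 ] tool heading 86.53480255305901
```

View pics/w5.png

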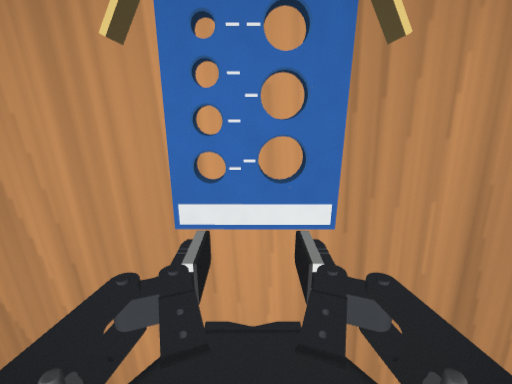

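The gauge is entering the mouth. The wings, at (122,40) and (390,40), sit evenly on either side of it. I'll push on with about 12 mm to spare.

{"op": "carry_out", "data": {"series": [{"x": 0.0006,"y": 0.0095,"z": 0,"ax": 0,"ay": 0,"az": 0,"hand": 0.05},{"x": 0.0006,"y": 0.0095,"z": 0,"ax": 0,"ay": 0,"az": 0,"hand": 0.05},{"x": 0.0006,"y": 0.0095,"z": 0,"ax": 0,"ay": 0,"az": 0,"hand": 0.05},{"x": 0.0005,"y": 0.0095,"z": 0,"ax": 0,"ay": 0,"az": 0,"hand": 0.05},{"x": 0.0005,"y": 0.0095,"z": 0,"ax": 0,"ay": 0,"az": 0,"hand": 0.05},{"x": 0.0006,"y": 0.0095,"z": 0,"ax": 0,"ay": 0,"az": 0,"hand": 0.05},{"x": 0.0005,"y": 0.0095,"z": 0,"ax": 0,"ay": 0,"az": 0,"hand": 0.05},{"x": 0.0006,"y": 0.0095,"z": 0,"ax": 0,"ay": 0,"az": 0,"hand": 0.05},{"x": 0.0005,"y": 0.0095,"z": 0,"ax": 0,"ay": 0,"az": 0,"hand": 0.05},{"x": 0,"y": 0,"z": 0,"ax": 0,"ay": 0,"az": 0,"hand": 0.05}]}}

```text
t: 7.78
tool_pos: [0.5303, 0.0647, 0.0033]
ee_rot: [[0.06, 0.998, 0.0], [0.998, -0.06, 0.001], [0.001, -0.0, -1.0]]
wrist_force: [-0.7, -0.5, 0.5]
width: 0.583
grip_force: 0.0
```

```bash
python3 - <<'E'
from meas import *
p=bot.camera('wrist'); tail(p)
E
```

```text
band (531.73486328125, 83.23270416259766) (12.03614616394043, 84.60760498046875) heading 86.54660034179688 centre [535.7406 149.6119] along 33.148419956650365 left-offset 0.21648185170194018
7.825 [0.5303 0.0643 0.0034] [-0.0877  0.4331 -0.6311] tool heading 86.53257375118278
```

{"op": "carry_out", "data": {"series": [{"x": 0.0002,"y": 0.003,"z": 0,"ax": 0,"ay": 0,"az": 0,"hand": 0.05},{"x": 0.0002,"y": 0.003,"z": 0,"ax": 0,"ay": 0,"az": 0,"hand": 0.05},{"x": 0.0001,"y": 0.002,"z": 0,"ax": 0,"ay": 0,"az": 0,"hand": 0.05},{"x": 0.0001,"y": 0.0015,"z": 0,"ax": 0,"ay": 0,"az": 0,"hand": 0.05},{"x": 0,"y": 0,"z": 0,"ax": 0,"ay": 0,"az": 0,"hand": 0.05}]}}

```text
t: 8.45
tool_pos: [0.531, 0.0732, 0.0034]
ee_rot: [[0.061, 0.998, 0.0], [0.998, -0.061, 0.0], [0.0, 0.0, -1.0]]
wrist_force: [-0.6, -1.2, 1.0]
width: 0.584
grip_force: 0.9
```

{"op": "carry_out", "data": {"series": [{"x": 0.0,"y": 0.001,"z": 0,"ax": 0,"ay": 0,"az": 0,"hand": 0.05},{"x": 0,"y": 0,"z": 0,"ax": 0,"ay": 0,"az": 0,"hand": 0.05}]}}

```text
t: 8.7
tool_pos: [0.531, 0.0742, 0.0034]
ee_rot: [[0.061, 0.998, 0.0], [0.998, -0.061, -0.0], [-0.0, 0.0, -1.0]]
wrist_force: [-0.2, -2.1, 0.7]
width: 0.586
grip_force: 1.2
```

{"op": "carry_out", "data": {"series": [{"x": 0.0,"y": 0.001,"z": 0,"ax": 0,"ay": 0,"az": 0,"hand": 0.05},{"x": 0,"y": 0,"z": 0,"ax": 0,"ay": 0,"az": 0,"hand": 0.05}]}}

```text
t: 8.95
tool_pos: [0.5309, 0.0752, 0.0033]
ee_rot: [[0.061, 0.998, 0.0], [0.998, -0.061, 0.0], [0.0, 0.0, -1.0]]
wrist_force: [0.0, -2.9, 1.2]
width: 0.586
grip_force: 1.2
```

{"op": "carry_out", "data": {"series": [{"x": 0.0,"y": 0.001,"z": 0,"ax": 0,"ay": 0,"az": 0,"hand": 0.05},{"x": 0,"y": 0,"z": 0,"ax": 0,"ay": 0,"az": 0,"hand": 0.05}]}}

```text
t: 9.2
tool_pos: [0.5309, 0.0763, 0.0033]
ee_rot: [[0.061, 0.998, 0.0], [0.998, -0.061, 0.0], [0.0, 0.0, -1.0]]
wrist_force: [0.1, -2.9, 0.5]
width: 0.591
grip_force: 1.2
```

{"op": "carry_out", "data": {"series": [{"x": 0.0,"y": 0.0005,"z": 0,"ax": 0,"ay": 0,"az": 0,"hand": 0.05},{"x": 0,"y": 0,"z": 0,"ax": 0,"ay": 0,"az": 0,"hand": 0.05}]}}

```text
t: 9.45
tool_pos: [0.5309, 0.0767, 0.0033]
ee_rot: [[0.061, 0.998, 0.0], [0.998, -0.061, -0.0], [0.0, 0.0, -1.0]]
wrist_force: [-0.8, -2.8, 0.8]
width: 0.586
grip_force: 1.4
```

```bash
python3 - <<'E'
from meas import *
p=bot.camera('wrist'); tail(p)
E
```

```text
band (532.1488037109375, 94.39275360107422) (11.479303359985352, 84.64623260498047) heading 86.5003890991211 centre [536.2081 160.7687] along 44.31048454270329 left-offset 0.40819130555090855
9.5 [0.5309 0.0767 0.0033] [ 0.3944 -3.3467  0.8959] tool heading 86.50092481921494
```

{"op": "carry_out", "data": {"series": [{"x": 0.0,"y": 0.001,"z": 0,"ax": 0,"ay": 0,"az": 0,"hand": 0.05},{"x": 0,"y": 0,"z": 0,"ax": 0,"ay": 0,"az": 0,"hand": 0.05}]}}

```text
t: 9.75
tool_pos: [0.531, 0.0769, 0.0034]
ee_rot: [[0.061, 0.998, 0.0], [0.998, -0.061, -0.001], [-0.001, 0.0, -1.0]]
wrist_force: [-0.1, -6.5, 1.0]
width: 0.585
grip_force: 3.1
```

{"op": "carry_out", "data": {"series": [{"x": 0.0,"y": 0.0005,"z": 0,"ax": 0,"ay": 0,"az": 0,"hand": 0.05},{"x": 0,"y": 0,"z": 0,"ax": 0,"ay": 0,"az": 0,"hand": 0.05}]}}

```text
t: 10.0
tool_pos: [0.531, 0.077, 0.0034]
ee_rot: [[0.061, 0.998, 0.0], [0.998, -0.061, -0.002], [-0.002, 0.0, -1.0]]
wrist_force: [-0.6, -7.7, 0.4]
width: 0.586
grip_force: 4.0
```

{"op": "carry_out", "data": {"series": [{"x": 0.0,"y": 0.0005,"z": 0,"ax": 0,"ay": 0,"az": 0,"hand": 0.05},{"x": 0,"y": 0,"z": 0,"ax": 0,"ay": 0,"az": 0,"hand": 0.05}]}}

```text
t: 10.25
tool_pos: [0.5312, 0.0771, 0.0034]
ee_rot: [[0.06, 0.998, 0.0], [0.998, -0.06, -0.003], [-0.003, 0.001, -1.0]]
wrist_force: [0.2, -9.8, 0.3]
width: 0.588
grip_force: 4.7
```

The force is now rising while the position stays put, so the gauge is on the stop. I'll press slightly firmer to seat it, look, then back off.

{"op": "carry_out", "data": {"series": [{"x": 0.0,"y": 0.001,"z": 0,"ax": 0,"ay": 0,"az": 0,"hand": 0.05},{"x": 0,"y": 0.001,"z": 0,"ax": 0,"ay": 0,"az": 0,"hand": 0.05},{"x": 0,"y": 0,"z": 0,"ax": 0,"ay": 0,"az": 0,"hand": 0.05}]}}

```text
t: 10.62
tool_pos: [0.5316, 0.0775, 0.0035]
ee_rot: [[0.06, 0.998, 0.001], [0.998, -0.06, -0.006], [-0.006, 0.001, -1.0]]
wrist_force: [1.7, -16.2, 0.5]
width: 0.581
grip_force: 8.2
```

{"op": "carry_out", "data": {"series": [{"x": 0.0,"y": -0.005,"z": 0,"ax": 0,"ay": 0,"az": 0,"hand": 0.05},{"x": -0.001,"y": -0.015,"z": 0,"ax": 0,"ay": 0,"az": 0,"hand": 0.05},{"x": -0.001,"y": -0.02,"z": 0.01,"ax": 0,"ay": 0,"az": 0,"hand": 0.05},{"x": 0,"y": 0,"z": 0.05,"ax": 0,"ay": 0,"az": 0,"hand": 0.05},{"x": 0,"y": 0.02,"z": 0.05,"ax": 0,"ay": 0,"az": 0,"hand": 0.05},{"x": 0,"y": 0.02,"z": 0.05,"ax": 0,"ay": 0,"az": 0,"hand": 0.05},{"x": 0,"y": 0,"z": 0.05,"ax": 0,"ay": 0,"az": 0,"hand": 0.05},{"x": 0,"y": 0,"z": 0,"ax": 0,"ay": 0,"az": 0,"hand": 0.05},{"x": 0,"y": 0,"z": 0,"ax": 0,"ay": 0,"az": 0,"hand": 0.05}]}}

```text
t: 11.75
tool_pos: [0.5283, 0.0806, 0.2124]
ee_rot: [[0.061, 0.998, -0.001], [0.998, -0.061, 0.001], [0.0, -0.001, -1.0]]
wrist_force: [-0.1, 0.1, -0.3]
width: 0.581
grip_force: 0.0
```

```bash
python3 - <<'E'
from meas import *
p=bot.camera('wrist'); tail(p); cv2.imwrite('pics/end.png',warp(p,.01,nx=400,ny=460,S=.0005))
E
```

```text
band (818.7125854492188, 107.13479614257812) (111.827392578125, 75.10403442382812) heading 79.7899398803711 centre [830.5002 172.5817] along 73.46308443169404 left-offset -292.5983893683804
11.8 [0.5278 0.0806 0.2116] [ 0.2357  0.7925 -0.2288] tool heading 86.48694477167848
```

View pics/end.png

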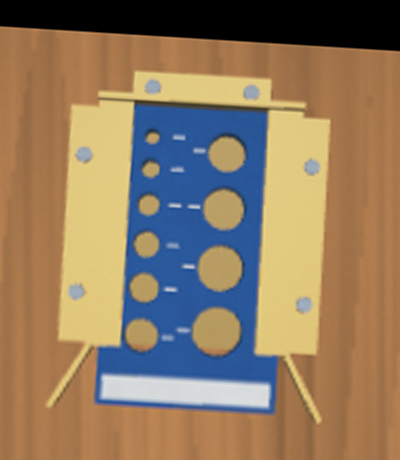

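The gauge sits under both lips with its nose against the back stop at about (200,103) and its tail roughly 30 mm outside the rails. The tool is clear, so I'm handing in.

```bash
python3 -c "
from bench import bot
print(bot.sign_off())"
```

```text
the job is handed in; nothing more can be done
None
```

The gauge is back in the right-hand tan holder, nose first, flat under both rails and pressed against the back stop; the arm never went near the bin, bolt, carton or can, and I handed the job in at about 12 s.

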